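Park the sprung stage and set its lock screw

TASK

On the small translation stage, pull the sprung carriage out by its upright post until its pointer points straight at the blade of the index flag; its brake keeps it there when you let go. Then turn the winged lock screw clockwise until it seats, back it off a quarter turn, and finish still gripping the screw's wing at that setting, with the carriage still at the flag. Leave everything else on the bench where it is.

Things in the scene. Friction and masses are not known exactly. Their poses are not given: they have to be found in the camera images.
- stage: the translation stage, screwed down to the bench: black base plate 210 x 200 x 14 mm carrying two steel rails. Origin on the bench under the middle of the rails; the base plate spans x -105 to 105 mm and y -130 to 70 mm. Its x axis runs along the rails; the carriage is pulled out towards -x (roughly towards the robot). z up. On it at (x 0, y -100 mm) stands an aluminium lock pillar 50 x 44 mm, top at z 86 mm, which carries the lock screw.
- pull_post (a point): grip point on the carriage's upright round steel post, diameter 16 mm. The post stands on the black carriage block (70 x 74 mm, top 24 mm below this point) and ends 20 mm above this point. It moves with the carriage. Axes as the stage's.
- pointer (a point): tip of the carriage's pointer, a bright metal bar 6 mm wide (x) and 5 mm thick, sticking 19 mm out of the block's +y side just at its top; the tip is 56 mm to +y of the post's axis and level with it along x. Axes as the stage's.
- flag_blade (a point): top of the carriage-side end of the index flag's blade, an upright bright metal blade 4 mm thick (x), 20 mm long (y), 34 mm tall, in a small black clamp on the flag rail along the stage's +y side. Fixed for the run, but clamped elsewhere along the rail (25 to 55 mm beyond the fully retracted pointer) every time. Axes as the stage's: the carriage is right when the pointer has the same x as this point in the stage's frame.
- carriage (a joint): how far the carriage is pulled out, m: 0 fully retracted, 0.075 fully out, starts at 0 to 0.012. A return spring (1.2 N at 0, plus 60 N/m) and a brake (7 N) resist the pull, about 8 to 12 N in all; the brake is stronger than the spring, so the carriage stays where it is left.
- wing (a point): grip point of the lock screw's flat upright wing, on the screw's vertical axis, over the lock pillar. The wing is steel, 38 mm long, 10 mm thick and 32 mm tall; its top is 10 mm above this point and a round collar (diameter 30 mm) tops out 22 mm below it. x axis along the wing's length, y across its thickness, z up. This point does not move as the screw turns.
- lock_screw (a joint): angle of the lock screw, rad: 0 seated (hard stop), growing as it is backed off counter-clockwise seen from above, at most 4.5. At 0 the wing lies along the stage's x axis. Starts at 0.9 to 2.4; a quarter turn back from the seat is 1.57. Turning takes about 0.1 N m; it stays where it is left.
- bottle: bystander, leave alone: small white bottle with a black cap, diameter 32 mm, 50 mm tall; origin in the middle of its underside
- tweezers: bystander, leave alone: steel tweezers lying flat, about 130 mm long, 10 mm high; origin in the middle of its underside
- heat_sink: bystander, leave alone: finned copper heat sink, 40 x 40 mm, 34 mm tall; origin in the middle of its underside
- post: bystander, leave alone: upright steel optical post, diameter 25 mm, 83 mm tall; origin in the middle of its underside
- mount_plate: bystander, leave alone: flat black open mounting plate, 100 x 80 x 8 mm; origin in the middle of its underside
- hex_driver: bystander, leave alone: driver with a black handle lying flat, 160 mm long; origin in the middle of its underside
- lens_mount: bystander, leave alone: lens in a black ring mount, 50 mm wide, 68 mm tall; origin in the middle of its underside

How it is judged:
On the way, in this order (a step that is already met when the one before it is completed fails the run):
1. the carriage's pointer is pulled to the flag blade while the screw is still open (x of pointer in the frame of flag_blade between -0.005 and 0.005 m and velocity of joint carriage between -0.01 and 0.01 m/s and value of joint lock_screw above 0.4 rad), for 0.3 s.
2. the lock screw is turned clockwise until it seats, with the carriage at the flag (x of pointer in the frame of flag_blade between -0.005 and 0.005 m and value of joint lock_screw below 0.1 rad), for 0.2 s.
At the end, for the whole second after the job is handed in: The pointer is within 5 mm of the flag blade along the stage, the lock screw stands still a quarter turn (1.57 rad, give or take 0.25) back from its seat, and the fingers still grip the screw (more than 2 N) (x of pointer in the frame of flag_blade between -0.005 and 0.005 m and value of joint lock_screw between 1.32 and 1.82 rad and velocity of joint lock_screw between -0.1 and 0.1 rad/s and contact force between the fingers and lock_screw above 2 N); the arm keeps its last pose, push and grip.
It fails at once if a bystander is moved by more than 20 mm (distance of any of bottle, tweezers, heat_sink, post, mount_plate, hex_driver, lens_mount from where it was at the start of the episode above 0.02 m).
It also fails if it takes over 72 s, if anything falls off the work surface, if the arm or the gripper's body presses on something with over 40 N, if the wrist force passes 120 N, or if a joint passes its speed limit or range.

ROBOT

A 7-joint arm with a two-finger parallel gripper is mounted at the origin on the work surface. World frame = base frame: x ahead of the robot, y to its left, z up, the work surface at z = 0. Lengths are in m, angles in rad, forces in N, time in s.
With the tool pointing down it reaches from about 0.4 to 0.875 m from the base axis. Payload 6.5 kg.
Tool frame: the origin (TCP) lies between the finger pads; the fingertips stand 8 mm ahead of it and the grasp point (between the pads) lies 11 mm behind it; z points along the fingers, y is the line along which they close (so a half turn about z gives the same grasp; the last joint's range is limited). The gripper opens to 85 mm and grips with 20 to 120 N. Pads are 22 mm wide; open, the fingers measure 114 mm over their backs; the gripper's body (76 mm by 85 mm) begins 54 mm behind the grasp point. The pads swing forward as they close: fully open they stand 13 mm farther back than shut.
Start: joints at [-1.346, 0.536, -0.004, 1.538, 0.003, 1.067, -0.071], TCP at [0.186, 0.623, 0.239] pointing down, gripper open.
Joint ranges: [-2.7, 2.7], [-0.37, 2.16], [-1.27, 1.26], [0.24, 2.4], [-1.31, 4.45], [0.19, 1.91], [-2.76, 2.76]. Speed limits (rad/s): [2.39, 2.39, 3.14, 3.14, 3.14, 3.14, 3.14].

INTERFACE

Orientations are given as a unit quaternion [x, y, z, w].
In Python, from workcell import r gives the robot as it stands.
- The arm moves only by the tool apply_moves, never from a script. Its arguments are lists of equal length, an entry for each row: "delta_pos": the shift along the tool's x, y, z in m, a list of three; "twist": the turn, a rotation vector about the tool's x, y, z in rad, a list of three. In form: {"delta_pos": [[x, y, z], ...], "twist": [[ax, ay, az], ...]}. A call has 1 to 12 rows; each row shifts and turns the commanded pose from where the row before left it, along the tool's axes as they then stand; what a row does not reach is not made up. A row lasts 1/12 s, in which the tool goes at most 41.7 mm and 7.16 degrees, less where a joint would pass 70% of its speed; a pose out of reach is approached as far as the arm can. A call is refused whole if a number of a shift passes 0.0417 or a number of a turn 0.125, either way. A call with a gripper value outside its range is refused whole. "grip" is the closure, from 0 (fully open) to 1 (shut), set as the call begins (left out, the last holds). The fingers move at their own pace and stop on an object; the grip force is fixed at half the most. Time passes only in rows, so rows that do not move let the fingers close. It gives the time, the measured TCP pose, the force, the opening and the grip force at its end, in the units of the state.
- r.get_state(): the state, without advancing time (a new reading comes with each control period).
- r.camera(name): name is "scene" or "top" or "wrist"; returns a dict with "frame" (384x512x3 uint8, red, green, blue), "vfov" (degrees; the focal length in pixels is half the picture's height over the tangent of half this angle, whatever the lens; pixels are square), "cx", "cy" (the principal point, pixels), "cam_to_world" (4x4, takes a point from camera to world coordinates); the wrist camera has in their place "tool_from_camera" (4x4, takes a point from camera to tool coordinates, whose origin is the TCP and whose axes are the flange's). Camera axes: x right, y down, z forward; pixel columns grow to the right and rows downward; lengths in m; the calibration is good to about 2 mm. A picture is of the moment at which its call begins: read the wrist's pose just before it. There is no depth.
- r.finish_job(): hands the job in; it is judged then, once.
The state is a dict: "time_s": time; "joint_positions": joint angles; "qd": joint speeds; "effort": joint torques, N m; "eef_pos": TCP position; "tcp_rot": TCP orientation; "force": force on the tool from outside, world axes, zero at the start; "moment": the same for the moment, N m; "opening": finger opening in m; "grip_force": force on a finger pad.
Only numpy, scipy, OpenCV 4.12 (cv2) and the standard library are available. Lean on these libraries where they do the work, as an engineer would, in place of code of your own. Each camera call takes 0.05 s, during which the arm holds its last target. There are 200 camera calls.

## Working session

There is one attempt and no reset: what is moved stays moved. The work goes in short steps, Python scripts to look and compute and a tool call to move; the robot and the scene stay as the last step left them, time stands still between calls to the robot, and variables do not carry over. Pictures are saved under pics/ and viewed, at most 10 in all, crops included, and the job is handed in when it is done.

Besides the shell and the picture viewer there is one more tool, called after "Emit:" by a JSON object that holds its "api" and its "payload", one argument or row to a line. apply_moves: Moves the arm, as the interface text tells. Its arguments: {"type":"object","properties":{"delta_pos":{"type":"array"},"twist":{"type":"array"},"grip":{"type":"number"}},"required":["delta_pos","twist"]}

```bash
mkdir -p pics; ls
python3 - <<'E'
from workcell import r
import cv2,pickle
d={}
for n in ("scene","top"):
    c=r.camera(n); d[n]=c
    cv2.imwrite(f"pics/{n}0.png",cv2.resize(c["frame"][:,:,::-1],(800,600),interpolation=cv2.INTER_CUBIC))
    print(n,c["vfov"],c["cx"],c["cy"],c["cam_to_world"].round(3).tolist() if hasattr(c["cam_to_world"],'round') else c["cam_to_world"])
pickle.dump(d,open("c0.pkl","wb"))
s=r.get_state();print(s)
E
```

```text
pics
scene 55.6601724779224 264.49465201898295 193.52852103196278 [[-0.719, 0.464, -0.517, 0.986], [0.695, 0.498, -0.519, 0.429], [0.017, -0.733, -0.681, 0.672], [0.0, 0.0, 0.0, 1.0]]
top 44.3618270532267 257.46464321594294 198.38207060444856 [[0.04, -0.977, 0.211, 0.263], [-0.999, -0.039, 0.011, -0.012], [-0.002, -0.211, -0.978, 1.372], [0.0, 0.0, 0.0, 1.0]]
{'time_s': 0.1, 'joint_positions': array([-1.34620796,  0.5371076 , -0.00444205,  1.53875777,  0.00262621,
        1.06727009, -0.07122793]), 'qd': array([ 0.00038578, -0.00126467,  0.00064969, -0.00284583, -0.00087542,
       -0.00017389,  0.00044802]), 'effort': array([ 2.64114402e-03, -5.84565604e+01,  1.05201837e+00, -2.59777057e+01,
        1.26643336e-02,  4.54173554e-03,  1.29688465e-05]), 'eef_pos': array([0.18622178, 0.62218906, 0.23849596]), 'tcp_rot': array([ 1.44853057e-01,  9.89452880e-01, -7.67354391e-04, -4.41951280e-05]), 'force': array([-0.30307992,  0.30411248,  0.13529155]), 'moment': array([ 0.04775988, -0.00194545, -0.00072246]), 'grip_force': 0.0, 'opening': 0.085591740422982}
```

View pics/top0.png

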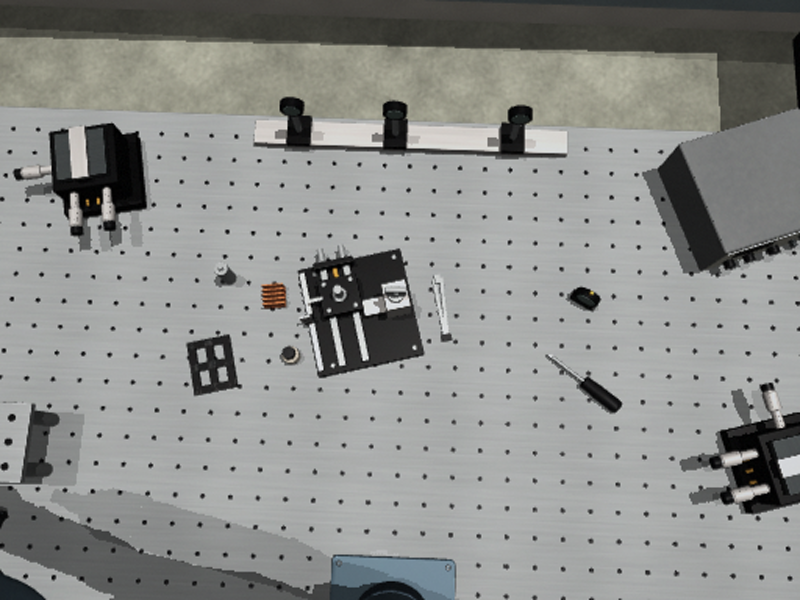

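View pics/scene0.png

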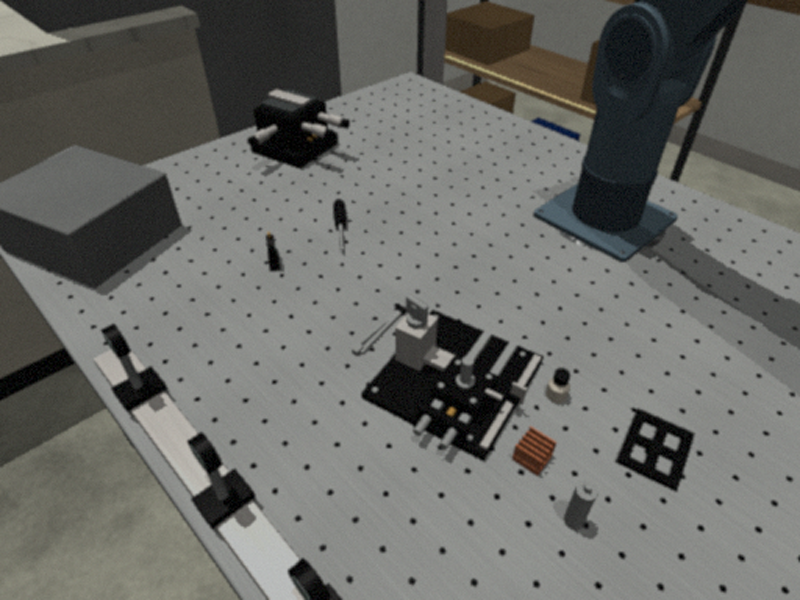

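The top view shows the plate corners at about (298,268), (400,250), (423,353) and (320,377), the post at (339,292), the wing at (395,292) and the flag clamp at (306,320). The scene view shows the pillar with the wing at (416,308) and the post at (467,365). I'll crop in for finer pixel positions.

```bash
python3 - <<'E'
import cv2,pickle,numpy as np
d=pickle.load(open("c0.pkl","rb"))
a=d["top"]["frame"][150:250,180:280]; b=d["scene"]["frame"][180:300,225:355]
a=cv2.resize(a,(400,400),interpolation=cv2.INTER_CUBIC); b=cv2.resize(b,None,fx=3,fy=3,interpolation=cv2.INTER_CUBIC)
m=np.zeros((400,800,3),np.uint8); m[:,:400]=a; m[:b.shape[0],400:400+b.shape[1]]=b
cv2.imwrite("pics/crop0.png",m[:,:,::-1])
E
cat > h.py <<'E'
import numpy as np, pickle
def ray(c,u,v,T=None):
    f=c["frame"].shape[0]/2/np.tan(np.radians(c["vfov"])/2)
    T=np.array(c["cam_to_world"]) if T is None else T
    d=T[:3,:3]@np.array([(u-c["cx"])/f,(v-c["cy"])/f,1.]); return T[:3,3],d/np.linalg.norm(d)
def plane(c,u,v,z,T=None):
    o,d=ray(c,u,v,T); return o+d*(z-o[2])/d[2]
def tri(r1,r2):
    (o1,d1),(o2,d2)=r1,r2
    t=np.linalg.lstsq(np.c_[d1,-d2],o2-o1,rcond=None)[0]
    p,q=o1+t[0]*d1,o2+t[1]*d2; return (p+q)/2,np.linalg.norm(p-q)
E
```

```text
(no output)
```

View pics/crop0.png

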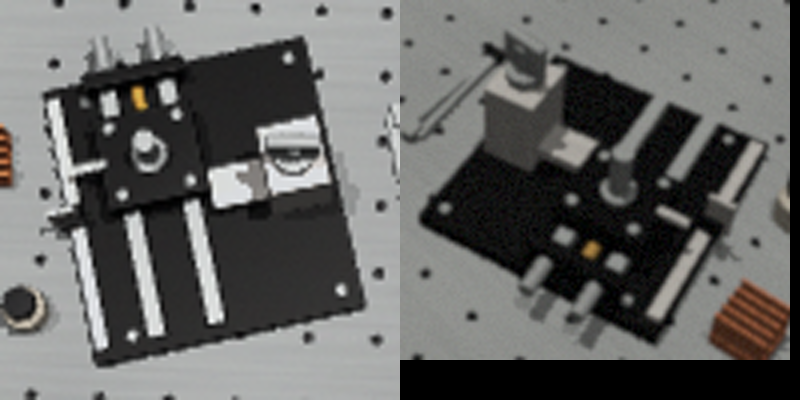

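The crop's left half (x4, offset 180,150) shows the plate corners at (45,93), (302,38), (365,307) and (98,366). The post top is at (146,138), the wing at (293,143), the pointer tip at (105,163) and the flag at about (62,218). In the right half (x3, offset 225,180) the post top is at (222,150) and the wing top at (125,45).

Run:
```python
from h import *
d=pickle.load(open("c0.pkl","rb")); t,s=d["top"],d["scene"]
T=lambda u,v:(180+(u-1.5)/4,150+(v-1.5)/4); S=lambda u,v:(225+(u-1)/3,180+(v-1)/3)
C=np.array([plane(t,*T(*p),.014) for p in [(45,93),(302,38),(365,307),(98,366)]])
print(C.round(4))
L=np.array([[105,70],[105,-130],[-105,-130],[-105,70]])/1e3
A=C[:,:2]; lc,ac=L.mean(0),A.mean(0)
z=((A-ac)@[1,1j])@np.conj((L-lc)@[1,1j]); yaw=np.angle(z)
R=np.array([[np.cos(yaw),-np.sin(yaw)],[np.sin(yaw),np.cos(yaw)]]); o=ac-R@lc
print("yaw",yaw,"origin",o,"res",(A-(L@R.T+o)).round(4).tolist())
st=lambda p:((p[:2]-o)@R).round(4)
for n,a,b in (("post",(146,138),(222,150)),("wing",(293,143),(125,45)),("pointer",(105,163),(257,208)) ,("flag",(70,214),(325,192))):
    p,e=tri(ray(t,*T(*a)),ray(s,*S(*b))); print(n,p.round(4),e,st(p))
print("pillar wing world",o+R@[0,-.1])
```

```text
[[ 0.6255  0.2046  0.014 ]
 [ 0.6758  0.0146  0.014 ]
 [ 0.4738 -0.0396  0.014 ]
 [ 0.423   0.1519  0.014 ]]
yaw 0.2587242084228513 origin [0.54182439 0.11186876] res [[0.0001, -0.0019], [-0.0008, 0.0016], [0.0002, 0.001], [0.0006, -0.0008]]
post [0.5736 0.1192 0.0961] 0.001020658925876414 [ 0.0326 -0.0011]
wing [0.568  0.0156 0.1224] 0.00010505088697266065 [ 0.0006 -0.0998]
pointer [0.565  0.1512 0.053 ] 0.0009235269410724658 [0.0325 0.0321]
flag [0.5239 0.1755 0.0592] 0.005116515467047624 [-0.001   0.0661]
pillar wing world [0.56740914 0.01519704]
```

Emit:
{"api": "apply_moves", "payload": {
  "delta_pos": [
    [-0.0286, -0.0206, 0],
    [-0.0286, -0.0206, 0],
    [-0.0286, -0.0206, 0],
    [-0.0286, -0.0206, 0],
    [-0.0286, -0.0206, 0],
    [-0.0286, -0.0206, 0],
    [-0.0286, -0.0206, 0],
    [-0.0286, -0.0206, 0],
    [-0.0286, -0.0206, 0],
    [-0.0286, -0.0206, 0],
    [-0.0286, -0.0206, 0],
    [-0.0286, -0.0206, 0]
  ],
  "twist": [
    [0, 0, 0],
    [0, 0, 0],
    [0, 0, 0],
    [0, 0, 0],
    [0, 0, 0],
    [0, 0, 0],
    [0, 0, 0],
    [0, 0, 0],
    [0, 0, 0],
    [0, 0, 0],
    [0, 0, 0],
    [0, 0, 0]
  ]
}}

```text
time_s: 1.1
eef_pos: [0.4449, 0.2858, 0.2391]
tcp_rot: [0.145, 0.989, -0.0, -0.0]
force: [0.9, 0.8, 0.3]
opening: 0.0853
grip_force: 0.0
```

Emit:
{"api": "apply_moves", "payload": {
  "delta_pos": [
    [-0.0286, -0.0206, 0],
    [-0.0286, -0.0206, 0],
    [-0.0286, -0.0206, 0],
    [-0.0286, -0.0206, 0],
    [-0.0286, -0.0206, 0],
    [-0.0286, -0.0206, 0],
    [0, 0, 0]
  ],
  "twist": [
    [0, 0, 0],
    [0, 0, 0],
    [0, 0, 0],
    [0, 0, 0],
    [0, 0, 0],
    [0, 0, 0],
    [0, 0, 0]
  ]
}}

```text
time_s: 1.68
eef_pos: [0.5769, 0.1115, 0.2393]
tcp_rot: [0.15, 0.989, -0.002, 0.002]
force: [-0.4, -0.7, 0.5]
opening: 0.0854
grip_force: 0.0
```

Emit:
{"api": "apply_moves", "payload": {
  "delta_pos": [
    [0, 0, 0],
    [0, 0, 0],
    [0, 0, 0],
    [0, 0, 0],
    [0, 0, 0],
    [0, 0, 0],
    [0, 0, 0],
    [0, 0, 0],
    [0, 0, 0],
    [0, 0, 0]
  ],
  "twist": [
    [0, 0, 0.113],
    [0, 0, 0.113],
    [0, 0, 0.113],
    [0, 0, 0.113],
    [0, 0, 0.113],
    [0, 0, 0.113],
    [0, 0, 0.113],
    [0, 0, 0.113],
    [0, 0, 0.113],
    [0, 0, 0]
  ]
}}

```text
time_s: 2.52
eef_pos: [0.5728, 0.1202, 0.2389]
tcp_rot: [0.61, 0.793, -0.0, -0.0]
force: [0.4, -0.4, 0.1]
opening: 0.0855
grip_force: 0.0
```

Run:
```python
from workcell import r
import cv2,pickle
s=r.get_state(); c=r.camera("wrist"); pickle.dump((s,c),open("w1.pkl","wb"))
cv2.imwrite("pics/w1.png",cv2.resize(c["frame"][:,:,::-1],(800,600),interpolation=cv2.INTER_CUBIC))
print(s["eef_pos"],s["tcp_rot"],s["joint_positions"],s["force"],c["vfov"],c["cx"],c["cy"],c["tool_from_camera"])
```

```text
[0.57279813 0.12018803 0.23889701] [ 6.09709707e-01  7.92624670e-01 -4.12998802e-04 -1.85199064e-04] [-0.59705201  0.44880752  0.4201868   1.7352639  -0.21118872  1.00319561
  0.15996267] [ 0.37492105 -0.42662367  0.08755064] 67.54763581777576 257.4943399664454 192.36650891276315 [[-2.09412416e-04 -9.49374100e-01 -3.14147696e-01  8.16641927e-02]
 [ 9.99999860e-01 -3.51679652e-04  3.96193155e-04 -4.80272976e-04]
 [-4.86614873e-04 -3.14147569e-01  9.49374040e-01 -1.34172530e-01]
 [ 0.00000000e+00  0.00000000e+00  0.00000000e+00  1.00000000e+00]]
```

View pics/w1.png

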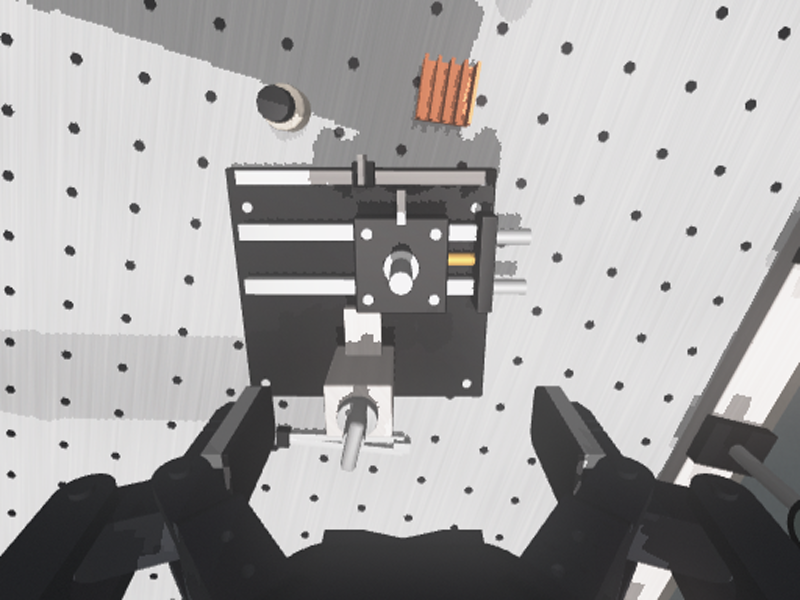

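The wrist view (800 px scale) shows the pointer tip at (401,192), the flag blade from (361,155) to (363,187), and the post top at (401,283). The wing's top edge runs from about (355,424) to (348,468), roughly across the stage's x axis.

```bash
cat >> h.py <<'E'
from scipy.spatial.transform import Rotation as Ro
def wT(s,c):
    M=np.eye(4);M[:3,:3]=Ro.from_quat(s["tcp_rot"]).as_matrix();M[:3,3]=s["eef_pos"];return M@np.array(c["tool_from_camera"])
yaw=.2587;o=np.array([.5418,.1119]);R=np.array([[np.cos(yaw),-np.sin(yaw)],[np.sin(yaw),np.cos(yaw)]])
st=lambda p:((p[:2]-o)@R).round(4)
E
python3 - <<'E'
from h import *
s,c=pickle.load(open("w1.pkl","rb"));T=wT(s,c);k=.64
C=np.array([plane(c,u*k,v*k,.014,T) for u,v in [(495,168),(482,396),(250,397),(227,168)]])
print(C.round(4),[st(p) for p in C], "cam",T[:3,3].round(3))
e=(C[0]-C[3])+(C[1]-C[2]); print("yaw",np.arctan2(e[1],e[0]))
for n,u,v,z in (("ptr",401,192,.052),("flag",362,187,.055),("flag",362,187,.065),("flagfar",361,156,.06),("post",401,283,.096),("wa",355,424,.123),("wb",348,468,.123)):
    p=plane(c,u*k,v*k,z,T);print(n,p.round(4),st(p))
E
```

```text
[[ 0.6231  0.206   0.014 ]
 [ 0.675   0.0145  0.014 ]
 [ 0.4718 -0.0405  0.014 ]
 [ 0.4242  0.1532  0.014 ]] [array([0.1027, 0.0702]), array([ 0.1039, -0.1282]), array([-0.1067, -0.1294]), array([-0.1031,  0.0701])] cam [0.551 0.199 0.373]
yaw 0.26179188388490277
ptr [0.5573 0.1732 0.052 ] [0.0306 0.0553]
flag [0.5304 0.1698 0.055 ] [0.0038 0.0589]
flag [0.531  0.1707 0.065 ] [0.0046 0.0596]
flagfar [0.5255 0.1896 0.06  ] [0.0041 0.0793]
post [0.571  0.1216 0.096 ] [0.0307 0.0019]
wa [0.5646 0.03   0.123 ] [ 0.0011 -0.085 ]
wb [ 0.5677 -0.0046  0.123 ] [-0.0047 -0.1192]
```

Emit:
{"api": "apply_moves", "payload": {
  "delta_pos": [
    [0, -0.001, 0.034],
    [0, 0, 0.034],
    [0, 0, 0.034],
    [0, 0, 0.034],
    [0, 0, 0.033],
    [0, 0, 0],
    [0, 0, 0]
  ],
  "twist": [
    [0, 0, 0],
    [0, 0, 0],
    [0, 0, 0],
    [0, 0, 0],
    [0, 0, 0],
    [0, 0, 0],
    [0, 0, 0]
  ],
  "grip": 0.45
}}

```text
time_s: 3.15
eef_pos: [0.571, 0.1193, 0.0694]
tcp_rot: [0.607, 0.794, -0.001, -0.001]
force: [0.3, 0.5, 0.0]
opening: 0.0469
grip_force: 0.0
```

Emit:
{"api": "apply_moves", "payload": {
  "delta_pos": [
    [0, 0, 0],
    [0, 0, 0],
    [0, 0, 0],
    [0, 0, 0],
    [0, 0, 0],
    [0, 0, 0],
    [0, 0, 0],
    [0, 0, 0]
  ],
  "twist": [
    [0, 0, 0],
    [0, 0, 0],
    [0, 0, 0],
    [0, 0, 0],
    [0, 0, 0],
    [0, 0, 0],
    [0, 0, 0],
    [0, 0, 0]
  ],
  "grip": 1.0
}}

```text
time_s: 3.82
eef_pos: [0.5733, 0.1198, 0.0727]
tcp_rot: [0.608, 0.794, 0.001, 0.001]
force: [-2.2, -0.8, 7.4]
opening: 0.0144
grip_force: 58.4
```

Emit:
{"api": "apply_moves", "payload": {
  "delta_pos": [
    [0, -0.003, 0],
    [0, -0.003, 0],
    [0, -0.003, 0],
    [0, -0.003, 0],
    [0, -0.003, 0],
    [0, -0.003, 0],
    [0, -0.003, 0],
    [0, -0.003, 0],
    [0, 0, 0],
    [0, 0, 0],
    [0, 0, 0]
  ],
  "twist": [
    [0, 0, 0],
    [0, 0, 0],
    [0, 0, 0],
    [0, 0, 0],
    [0, 0, 0],
    [0, 0, 0],
    [0, 0, 0],
    [0, 0, 0],
    [0, 0, 0],
    [0, 0, 0],
    [0, 0, 0]
  ]
}}

```text
time_s: 4.73
eef_pos: [0.5534, 0.1146, 0.0728]
tcp_rot: [0.608, 0.794, 0.004, 0.003]
force: [7.4, 1.6, -2.1]
opening: 0.014
grip_force: 58.9
```

Run:
```python
from workcell import r
import cv2,pickle
from h import *
s=r.get_state(); c=r.camera("wrist"); pickle.dump((s,c),open("w2.pkl","wb"))
print(s["eef_pos"],st(s["eef_pos"]),s["force"])
cv2.imwrite("pics/w2.png",cv2.resize(c["frame"][:240,120:420,::-1],(750,600),interpolation=cv2.INTER_CUBIC))
```

```text
[0.55342662 0.11455051 0.07282444] [ 0.0119 -0.0004] [ 7.43670856  1.62646926 -2.10523155]
```

View pics/w2.png

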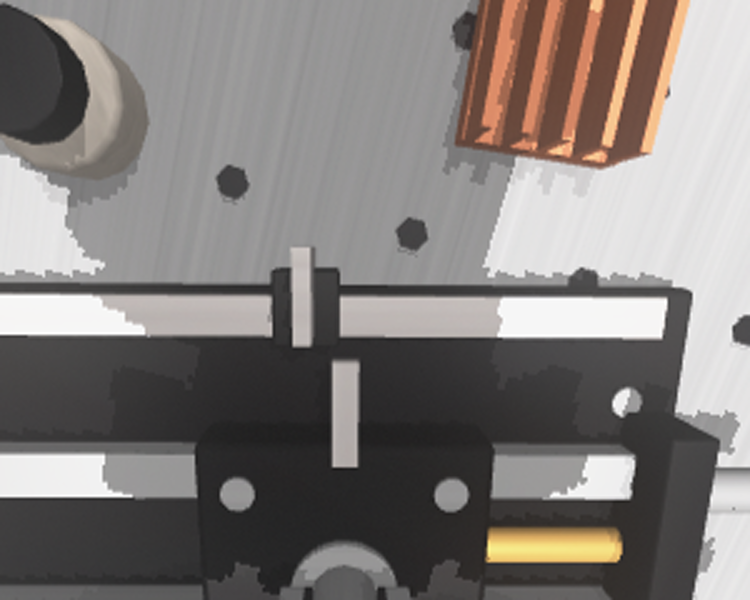

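The pointer tip is at (345,360) in the crop and the blade's near end at (302,347), so about 9 mm remains. I'll take edge profiles for the exact figure.

Run:
```python
from h import *
s,c=pickle.load(open("w2.pkl","rb"));T=wT(s,c);g=c["frame"].mean(2).astype(int)
for v in (104,112,120,128,132,136): print(v,g[v,232:252])
for v in (148,160,175): print(v,g[v,248:268])
print("cam",T[:3,3])
for n,u,v,z in (("ptrL",252.4,148,.052),("ptrR",263.4,148,.052),("flagL",236,136,.06),("flagR",244,136,.06),("flagfarL",236,99,.06)):
    print(n,st(plane(c,u,v,z,T)))
```

```text
104 [149 146 147 148 168 188 188 189 189 189 189 189 120  97 136 148 150 149
 150 151]
112 [ 62  63  54  55 118 192 192 193 192 192 192 192 119  79  65  64  65  64
  65  65]
120 [ 59  59  59  52  81 185 186 186 186 187 187 186 139  86  61  62  60  61
  61  61]
128 [ 55  49  49  50  79 183 183 183 183 183 182 183 139  85  57  58  57  56
  57  57]
132 [ 54  54  53  53  49 186 186 186 186 186 186 186 140  85  55  55  54  54
  54  54]
136 [ 52  52  52  47  49 186 185 185 186 186 186 186 137  60  52  53  52  53
  51  52]
148 [ 41  41  41  41  73 182 182 180 179 179 178 178 178 178 178 137  45  45
  46  45]
160 [ 37  38  38  40  70 179 179 177 176 175 175 175 175 175 175 105  43  42
  43  43]
175 [ 31  31  31  31  65 177 176 173 173 172 172 173 173 173 172  62  33  32
  33  33]
cam [0.53041218 0.19298201 0.20695938]
ptrL [0.0087 0.0552]
ptrR [0.0146 0.0553]
flagL [0.0004 0.0626]
flagR [0.0045 0.0627]
flagfarL [0.0008 0.0804]
```

Emit:
{"api": "apply_moves", "payload": {
  "delta_pos": [
    [0, -0.003, 0],
    [0, -0.003, 0],
    [0, -0.003, 0],
    [0, 0, 0],
    [0, 0, 0],
    [0, 0, 0],
    [0, 0, 0],
    [0, 0, 0]
  ],
  "twist": [
    [0, 0, 0],
    [0, 0, 0],
    [0, 0, 0],
    [0, 0, 0],
    [0, 0, 0],
    [0, 0, 0],
    [0, 0, 0],
    [0, 0, 0]
  ]
}}

```text
time_s: 5.45
eef_pos: [0.545, 0.1123, 0.0728]
tcp_rot: [0.608, 0.794, 0.004, 0.003]
force: [8.6, 1.0, -2.6]
opening: 0.0143
grip_force: 59.1
```

Run:
```python
from workcell import r
from h import *
s=r.get_state(); c=r.camera("wrist"); pickle.dump((s,c),open("w3.pkl","wb"))
print(s["eef_pos"],st(s["eef_pos"]),s["force"])
g=c["frame"].mean(2).astype(int)
for v in (112,120,128,136,144,148,152,160): print(v,np.where(g[v,225:290]>150)[0]+225)
```

```text
[0.54495495 0.11227209 0.07277808] [ 0.0031 -0.0004] [ 8.63948209  0.9936535  -2.64634162]
112 [236 254 255 256 257 258 259 260 280 281 282 283]
120 [225 226 227 228 229 230 231 232 233 234 235 236 237 238 239 240 241 242
 254 255 256 257 258 259 260 271 272 273 274 275 276 277 278 279 280 281
 282 283 284 285 286 287 288 289]
128 [225 226 227 228 229 230 231 232 233 234 235 236 237 238 239 240 254 255
 256 257 258 259 260 271 272 273 274 275 276 277 278 279 280 281 282 283
 284 285 286 287 288 289]
136 [254 255 256 257 258 259 260]
144 []
148 [253 254 255 256 257 258 259 260 261 262]
152 [253 254 255 256 257 258 259 260 261 262]
160 [253 254 255 256 257 258 259 260 261 262]
```

Emit:
{"api": "apply_moves", "payload": {
  "delta_pos": [
    [0, 0.0015, 0],
    [0, 0.0015, 0],
    [0, 0, 0],
    [0, 0, 0]
  ],
  "twist": [
    [0, 0, 0],
    [0, 0, 0],
    [0, 0, 0],
    [0, 0, 0]
  ]
}}

```text
time_s: 5.83
eef_pos: [0.5451, 0.1123, 0.0727]
tcp_rot: [0.608, 0.794, 0.002, 0.001]
force: [-1.2, 0.5, 11.0]
opening: 0.014
grip_force: 60.3
```

Emit:
{"api": "apply_moves", "payload": {
  "delta_pos": [
    [0, 0, 0],
    [0, 0, 0],
    [0, 0, 0],
    [0, 0, 0],
    [0, 0, -0.02],
    [0, 0, -0.03],
    [0, 0, -0.035],
    [0, 0, -0.035],
    [0, 0, 0]
  ],
  "twist": [
    [0, 0, 0],
    [0, 0, 0],
    [0, 0, 0],
    [0, 0, 0],
    [0, 0, 0],
    [0, 0, 0],
    [0, 0, 0],
    [0, 0, 0],
    [0, 0, 0]
  ],
  "grip": 0.45
}}

```text
time_s: 6.58
eef_pos: [0.5472, 0.1122, 0.1965]
tcp_rot: [0.608, 0.794, 0.004, 0.003]
force: [0.8, 0.1, 0.4]
opening: 0.0469
grip_force: 0.0
```

Emit:
{"api": "apply_moves", "payload": {
  "delta_pos": [
    [-0.033, 0, 0],
    [-0.033, 0, 0],
    [-0.033, 0, 0],
    [0, 0, 0],
    [0, 0, 0],
    [0, 0, 0]
  ],
  "twist": [
    [0, 0, 0.085],
    [0, 0, 0.085],
    [0, 0, 0],
    [0, 0, 0],
    [0, 0, 0],
    [0, 0, 0]
  ]
}}

```text
time_s: 7.08
eef_pos: [0.5605, 0.0151, 0.19]
tcp_rot: [0.673, 0.739, 0.0, -0.0]
force: [0.0, 0.8, -0.8]
opening: 0.0465
grip_force: 0.0
```

Run:
```python
from workcell import r
import cv2
from h import *
s=r.get_state(); c=r.camera("wrist"); pickle.dump((s,c),open("w4.pkl","wb"))
print(s["eef_pos"],st(s["eef_pos"]),s["tcp_rot"],s["joint_positions"][6])
cv2.imwrite("pics/w4.png",cv2.resize(c["frame"][:,:,::-1],(800,600),interpolation=cv2.INTER_CUBIC))
```

```text
[0.56054659 0.01511749 0.18999113] [-0.0066 -0.0984] [ 6.73416206e-01  7.39263455e-01  2.01015142e-06 -3.97115673e-04] 0.22643503156700287
```

View pics/w4.png

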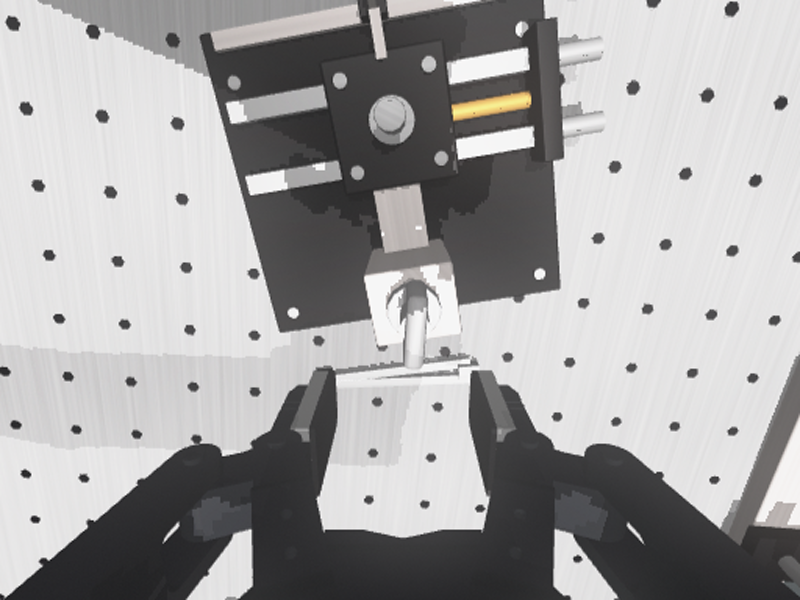

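The pointer at (379,30) still lines up with the flag blade. The wing's top edge runs from (416,287) to (414,365), nearly parallel to the pads but a few mm to the right of the gripper's centre line.

Run:
```python
from h import *
s,c=pickle.load(open("w4.pkl","rb"));T=wT(s,c);k=.64
g=c["frame"].mean(2).astype(int)
for v in (190,200,210,220,228): print(v,g[v,252:280])
A=Ro.from_quat(s["tcp_rot"]).as_matrix()
for z in (.124,):
  q=[plane(c,u*k,v*k,z,T) for u,v in ((416,287),(414,365))]
  m=(q[0]+q[1])/2; d=q[0]-q[1]; d2=d[:2]@R
  print([st(p) for p in q],np.linalg.norm(d),"ang",np.arctan2(d2[1],d2[0]),"tool delta",A.T@(m-s["eef_pos"]),"dir in tool",(A.T@d))
```

```text
190 [246 246 246 163 245 162 130 122 101 105 127 134 140 142 141 139 138 138
 137 129 116 147 246 246 246 246 239 185]
200 [246 245 245 246 113 103 104 103 126 148 154 149 156 237 241 243 244 244
 237 225 204 117 245 246 245 245 245 246]
210 [241 240 245 245 246 246 242 144 177 204 219 232 236 241 244 244 243 236
 221 213 148 246 246 245 242 223 245 245]
220 [210 206 207 209 208 209 100 149 198 217 230 237 241 243 241 240 236 218
 209 161 210 207 208 209 213 211 212 210]
228 [209 208 206 207 207 212 109 171 190 210 223 227 228 227 223 221 200 192
 175 159 201 201 223 224 223 222 156 155]
[array([ 0.0027, -0.0776]), array([-0.0045, -0.117 ])] 0.04013350008762078 ang 1.3900030419643497 tool delta [0.00193776 0.00550048 0.06598937] dir in tool [4.01288271e-02 6.11980067e-04 2.33446407e-05]
```

Emit:
{"api": "apply_moves", "payload": {
  "delta_pos": [
    [0, 0.006, 0],
    [0, 0, 0.028],
    [0, 0, 0.028],
    [0, 0, 0.028],
    [0, 0, 0],
    [0, 0, 0],
    [0, 0, 0]
  ],
  "twist": [
    [0, 0, 0],
    [0, 0, 0],
    [0, 0, 0],
    [0, 0, 0],
    [0, 0, 0],
    [0, 0, 0],
    [0, 0, 0]
  ]
}}

```text
time_s: 7.72
eef_pos: [0.5679, 0.0156, 0.1075]
tcp_rot: [0.673, 0.739, 0.001, 0.001]
force: [-0.0, -0.3, -0.0]
opening: 0.0468
grip_force: 0.0
```

Emit:
{"api": "apply_moves", "payload": {
  "delta_pos": [
    [0, 0, 0],
    [0, 0, 0],
    [0, 0, 0],
    [0, 0, 0],
    [0, 0, 0],
    [0, 0, 0],
    [0, 0, 0],
    [0, 0, 0]
  ],
  "twist": [
    [0, 0, 0],
    [0, 0, 0],
    [0, 0, 0],
    [0, 0, 0],
    [0, 0, 0],
    [0, 0, 0],
    [0, 0, 0],
    [0, 0, 0]
  ],
  "grip": 1.0
}}

```text
time_s: 8.38
eef_pos: [0.5666, 0.0151, 0.1076]
tcp_rot: [0.673, 0.739, 0.0, -0.0]
force: [-4.4, 0.2, 9.7]
opening: 0.0093
grip_force: 58.9
```

Emit:
{"api": "apply_moves", "payload": {
  "delta_pos": [
    [0, 0, 0],
    [0, 0, 0],
    [0, 0, 0],
    [0, 0, 0],
    [0, 0, 0],
    [0, 0, 0],
    [0, 0, 0],
    [0, 0, 0],
    [0, 0, 0],
    [0, 0, 0],
    [0, 0, 0],
    [0, 0, 0]
  ],
  "twist": [
    [0, 0, 0.1],
    [0, 0, 0.1],
    [0, 0, 0.1],
    [0, 0, 0.1],
    [0, 0, 0.1],
    [0, 0, 0.1],
    [0, 0, 0.1],
    [0, 0, 0.1],
    [0, 0, 0.1],
    [0, 0, 0.1],
    [0, 0, 0.1],
    [0, 0, 0.1]
  ]
}}

```text
time_s: 9.38
eef_pos: [0.567, 0.0149, 0.1077]
tcp_rot: [0.974, 0.227, 0.0, -0.0]
force: [-3.4, -1.1, 7.1]
opening: 0.0089
grip_force: 58.7
```

Emit:
{"api": "apply_moves", "payload": {
  "delta_pos": [
    [0, 0, 0],
    [0, 0, 0],
    [0, 0, 0],
    [0, 0, 0],
    [0, 0, 0],
    [0, 0, 0],
    [0, 0, 0]
  ],
  "twist": [
    [0, 0, 0.05],
    [0, 0, 0.05],
    [0, 0, 0.05],
    [0, 0, 0.03],
    [0, 0, 0],
    [0, 0, 0],
    [0, 0, 0]
  ]
}}

```text
time_s: 9.97
eef_pos: [0.567, 0.0149, 0.1076]
tcp_rot: [0.99, 0.141, 0.0, -0.0]
force: [-2.3, -1.3, 7.7]
opening: 0.0095
grip_force: 59.0
```

Run:
```python
from workcell import r
from h import *
s=r.get_state()
m=Ro.from_quat(s["tcp_rot"]).as_matrix();y=m[:2,1]@R
print(st(s["eef_pos"]),s["eef_pos"],"theta",(np.arctan2(y[1],y[0])-np.pi/2)%np.pi,s["force"],s["moment"],s["opening"],s["grip_force"],s["joint_positions"][6])
```

```text
[-0.0005 -0.1002] [0.56700345 0.01488976 0.10762824] theta 0.02462436608542573 [-2.27202274 -1.32810322  7.67296592] [-0.26212199  0.7065747  -0.11667795] 0.009451448443751445 58.96457076072693 -0.8219305890218801
```

Emit:
{"api": "apply_moves", "payload": {
  "delta_pos": [
    [0, 0, 0],
    [0, 0, 0],
    [0, 0, 0],
    [0, 0, 0],
    [0, 0, 0],
    [0, 0, 0]
  ],
  "twist": [
    [0, 0, 0.04],
    [0, 0, 0.04],
    [0, 0, 0],
    [0, 0, 0],
    [0, 0, 0],
    [0, 0, 0]
  ]
}}

```text
time_s: 10.47
eef_pos: [0.567, 0.0149, 0.1077]
tcp_rot: [0.995, 0.104, 0.0, 0.0]
force: [-3.3, -0.9, 8.8]
opening: 0.0092
grip_force: 73.5
```

Run:
```python
from workcell import r
from h import *
s=r.get_state()
m=Ro.from_quat(s["tcp_rot"]).as_matrix();y=m[:2,1]@R
print("theta",(np.arctan2(y[1],y[0])-np.pi/2),s["force"],s["moment"],s["opening"],s["grip_force"])
```

```text
theta -3.1917665522248884 [-3.25288983 -0.87099776  8.7541334 ] [-0.33660418  0.78074211  1.57678237] 0.009215401861367411 73.5396480280906
```

Emit:
{"api": "apply_moves", "payload": {
  "delta_pos": [
    [0, 0, 0],
    [0, 0, 0],
    [0, 0, 0],
    [0, 0, 0],
    [0, 0, 0],
    [0, 0, 0],
    [0, 0, 0],
    [0, 0, 0],
    [0, 0, 0],
    [0, 0, 0],
    [0, 0, 0],
    [0, 0, 0]
  ],
  "twist": [
    [0, 0, -0.115],
    [0, 0, -0.115],
    [0, 0, -0.115],
    [0, 0, -0.115],
    [0, 0, -0.115],
    [0, 0, -0.115],
    [0, 0, -0.115],
    [0, 0, -0.115],
    [0, 0, -0.115],
    [0, 0, -0.115],
    [0, 0, -0.115],
    [0, 0, -0.115]
  ]
}}

```text
time_s: 11.47
eef_pos: [0.5666, 0.0151, 0.1076]
tcp_rot: [0.701, 0.714, 0.0, -0.0]
force: [-3.4, 0.3, 7.3]
opening: 0.0092
grip_force: 59.0
```

Emit:
{"api": "apply_moves", "payload": {
  "delta_pos": [
    [0, 0, 0],
    [0, 0, 0],
    [0, 0, 0],
    [0, 0, 0],
    [0, 0, 0],
    [0, 0, 0],
    [0, 0, 0],
    [0, 0, 0]
  ],
  "twist": [
    [0, 0, -0.08],
    [0, 0, -0.08],
    [0, 0, -0.08],
    [0, 0, 0],
    [0, 0, 0],
    [0, 0, 0],
    [0, 0, 0],
    [0, 0, 0]
  ]
}}

```text
time_s: 12.13
eef_pos: [0.5666, 0.0151, 0.1076]
tcp_rot: [0.612, 0.791, 0.0, -0.0]
force: [-4.4, -0.6, 8.4]
opening: 0.0092
grip_force: 59.0
```

Run:
```python
from workcell import r
import cv2
from h import *
s=r.get_state(); c=r.camera("wrist")
m=Ro.from_quat(s["tcp_rot"]).as_matrix();y=m[:2,1]@R
print("theta",(np.arctan2(y[1],y[0])-np.pi/2)%np.pi,st(s["eef_pos"]),s["force"],s["moment"],s["opening"],s["grip_force"])
cv2.imwrite("pics/w5.png",cv2.resize(c["frame"][:,:,::-1],(800,600),interpolation=cv2.INTER_CUBIC))
```

```text
theta 1.5651137667219086 [-0.0008 -0.1   ] [-4.42946399 -0.63690539  8.35272508] [-0.07450286  0.96892083  0.14709529] 0.009176197673318651 58.97939443588257
```

View pics/w5.png

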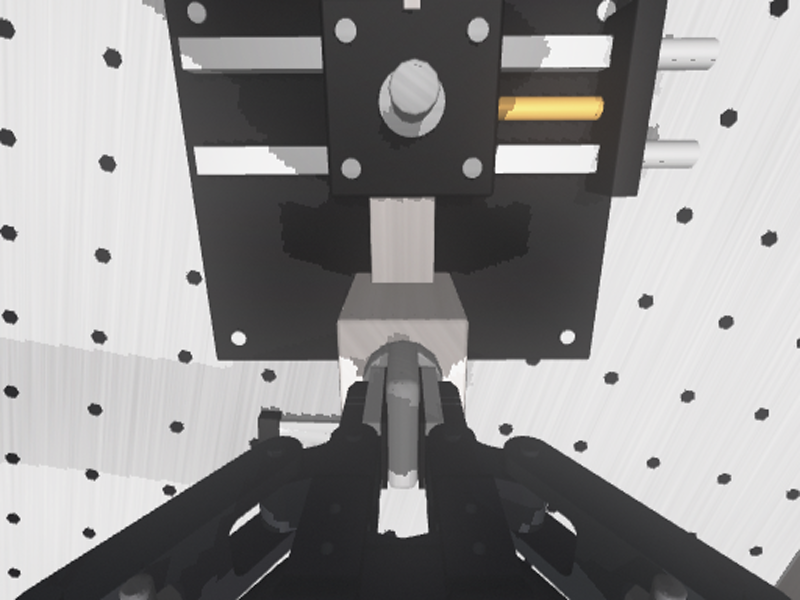

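The wing is held between the pads at about 1.57 rad. Before handing in, I'll check the carriage numerically from the picture taken after release.

Run:
```python
from h import *
s,c=pickle.load(open("w4.pkl","rb"));T=wT(s,c);g=c["frame"].mean(2).astype(int)
for v in (1,3,5,8,12,20,26,32):
    w=np.where(g[v,225:260]>120)[0]+225
    if len(w): print(v,w.min(),w.max(),st(plane(c,w.mean(),v,.055,T)))
```

```text
1 225 259 [0.0099 0.0568]
3 225 259 [0.0096 0.0554]
5 225 259 [0.0078 0.0543]
8 225 259 [0.0064 0.0523]
12 225 243 [-0.0016  0.0508]
20 238 244 [0.0028 0.0442]
26 239 245 [0.0029 0.0398]
32 240 246 [0.0029 0.0353]
```

```bash
python3 -c "
from workcell import r
print(r.finish_job())"
```

```text
the job is handed in; nothing more can be done
None
```

I pulled the carriage to the flag (pointer within about 1 mm of the blade), seated the lock screw, backed it off to about 1.57 rad and handed in still gripping the wing; no verdict was returned.

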